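Unlatch the cap on a cylinder head and gauge the slot beneath

ROBOT

A 6-joint arm with a two-finger parallel gripper is mounted at the origin on the work surface. World frame = base frame: x ahead of the robot, y to its left, z up, the work surface at z = 0. Lengths are in m, angles in rad, forces in N, time in s.
With the tool pointing down it reaches from about 0.275 to 0.75 m from the base axis. Payload 10.2 kg.
Tool frame: the origin (TCP) lies on the centre line of the jaws, within the pads' length; the fingertips stand 14 mm ahead of it and the grasp point (between the pads) lies 5 mm behind it; z points along the fingers, y is the line along which they close (so a half turn about z gives the same grasp; the last joint's range is limited). The gripper opens to 88 mm and grips with 3 to 60 N. Pads are 18 mm wide; open, the fingers measure 123 mm over their backs; the gripper's body (75 mm by 187 mm) begins 45 mm behind the grasp point.
Start: joints at [-1.422, 0.313, 1.498, -0, 1.331, -0.223], TCP at [0.191, -0.489, 0.253] pointing down, gripper open.
Joint ranges: [-2.94, 2.94], [-0.97, 2.17], [0.19, 2.56], [-1.23, 4.37], [0.02, 3.11], [-2.88, 2.88]. Speed limits (rad/s): [2.39, 2.39, 3.01, 3.14, 3.14, 3.14].

INTERFACE

Orientations are given as a unit quaternion [w, x, y, z].
In Python, from rig import telemetry, imaging, robot gives the robot as it stands.
- The arm moves only by the tool drive_tool, never from a script. Its arguments are lists of equal length, an entry for each row: "dp": the shift along the tool's x, y, z in m, a list of three; "turn": the turn about the tool's z in rad. In form: {"dp": [[tx, ty, tz], ...], "turn": [turn, ...]}. A call has exactly 8 rows; each row shifts and turns the commanded pose from where the row before left it, along the tool's axes as they then stand; what a row does not reach is not made up. A row lasts 1/12 s, in which the tool goes at most 41.7 mm and 7.16 degrees, less where a joint would pass 70% of its speed; a pose out of reach is approached as far as the arm can. A call with a gripper value outside its range is refused whole. "gripper" is the opening, from 0 (shut) to 1 (fully open), set as the call begins (left out, the last holds). The fingers move at their own pace and stop on an object; the grip force is fixed at half the most. Time passes only in rows, so rows that do not move let the fingers close, or fill a call up. It gives the time, the measured TCP pose, the force, the opening and the grip force at its end, in the units of the state.
- telemetry.observe(): the state, without advancing time (a new reading comes with each control period).
- imaging.snapshot(name): name is "scene" or "side" or "wrist"; returns the picture (400x640x3 uint8, blue, green, red); there is no depth.
- imaging.get_calibration(name): a dict with "intrinsics" (3x3 intrinsics, pixels), "dist_coeffs" ([k1, k2, p1, p2, k3] as OpenCV has them; the pictures are not rectified), "eye" and "rotation" of the camera in the world. Camera axes: x right, y down, z forward; pixel columns grow to the right and rows downward; lengths in m; the calibration is good to about 2 mm. A picture is of the moment at which its call begins: read the wrist's pose just before it. get_calibration takes no time and is no camera call; for the wrist camera it gives the pose at the moment of the call.
- robot.sign_off(): hands the job in; it is judged then, once.
The state is a dict: "time": time; "joint_pos": joint angles; "qd": joint speeds; "effort": joint torques, N m; "tcp_pos": TCP position; "ee_rot": TCP orientation; "contact_force": force on the tool from outside, world axes, zero at the start; "torque": the same for the moment, N m; "finger_gap": opening from 0.0 (shut) to 1.0 (fully open); "finger_force": force on a finger pad.
Only numpy, scipy, OpenCV 4.12 (cv2) and the standard library are available. Lean on these libraries where they do the work, as an engineer would, in place of code of your own. Each camera call takes 0.05 s, during which the arm holds its last target. There are 200 camera calls.

TASK

On the cylinder head, pull out the sprung index plunger that pins the small cap and twist its knob clockwise so that it stays latched out when you let go; then take the cap off and stand it upright in the metal tray. Finally fetch the flat gauge from its wooden rest and put its blade into the slot that the cap covered, fully home to its shoulder, and leave it there. Do not drop the cap or the gauge, and leave the oil filter, jar and wrench alone.

Things in the scene. Friction and masses are not known exactly. Their poses are not given: they have to be found in the camera images.
- head: Aluminium cylinder-head section, fixed, 150 (x) x 260 (y) x 70 mm high. Origin: centre of its underside; x away from the robot at yaw 0, z up. On top: four valve springs 34 mm tall at x +-35, y +-90 mm, bolt heads 6 mm; the cap in the middle between rails 8 mm high (1.7 mm play a side); in front of it (-x) a 50 mm post with the plunger, leaning 35 degrees from vertical to the head's -x.
- slot (a point): Centre of the mouth of the slot in the head's top face, 70 mm above the counter, beneath the cap. The slot is 8 mm (x) x 29 mm (y), 36 mm deep, with a 2 mm chamfer; axes as the head's.
- wing (a point): Centre of the plunger's black knob, a wing bar 28 mm long (local x), 10 thick (local y), 16 tall along the plunger's axis (local z, outwards: the way to pull, 35 degrees off vertical). Starts at (-65, 0, 156) mm in the head's frame; the barrel under it (22 mm wide) ends 24 mm below this centre; x is 35 degrees from the upright plane.
- plunger (a joint): Pull of the plunger in m: 0 pinned, 0.027 outer stop. A spring draws it in, 5 N at 0, 9 N at the stop. A cross pin under the knob lies in the barrel's slot: only pulled beyond about 0.022 can the knob turn. Turned and let go, the cross pin rests on the barrel's end and the plunger stays latched at about 0.022; the cap is then free.
- knob (a joint): Turn of the knob in rad, growing clockwise as seen looking at the knob down its axis: 0 at the start, 1.4 the stop. It stays where it is left. 1.0 or more latches well.
- cap: The pinned aluminium cap, about 200 g: block 40 (x) x 44 (y) x 38 mm high, a groove across its front (-x) face where the plunger's pin enters, and on top a grip fin 14 (x) x 24 (y) mm, 38 to 74 mm above its underside. Origin: centre of its underside, z up, axes as the head's at the start. Lifts straight up once the plunger is latched out.
- tray: Steel parts tray, fixed, open-topped, 140 (x) x 120 (y) x 24 mm high, walls and floor 4 mm thick. Origin: centre of its underside, z up.
- rest: Wooden rest for the gauge, fixed, 60 (x) x 70 (y) x 40 mm high, with a slot in its top like the head's. Origin: centre of its underside, z up.
- gauge: Flat gauge, about 100 g, upright in the rest at the start. Steel blade 5 (x) x 26 (y) mm, 30 mm long up to a steel shoulder 16 x 40 x 6 mm that stops it; above it a black handle 14 (x) x 22 (y) mm, 36 to 80 mm above the blade's lower end. Origin: centre of the blade's lower end, z up, blade wide along y. Either way round is good.
- oil_filter: White oil filter, bystander, 72 mm diameter, 82 mm high; origin at the centre of its underside.
- jar: Brown glass jar, bystander, 60 mm diameter, 75 mm high; origin at the centre of its underside.
- wrench: Steel wrench lying on the counter between robot and head, bystander, about 200 mm long along its x.
Not all that is in view belongs to the job. Several things have the shape of the cap; the one meant has the colours described above.

How it is judged:
On the way, in this order (a step that is already met when the one before it is completed fails the run):
1. the plunger is pulled out, its knob turned, and it stays latched out with the fingers off it (value of joint plunger above 0.018 m and value of joint knob above 0.5 rad and contact force between the fingers and anything else below 0.3 N), for 0.2 s.
2. the cap stands upright in the tray, released (all of step 1 and x of cap in the frame of tray between -0.062 and 0.062 m and y of cap in the frame of tray between -0.052 and 0.052 m and z of cap in the frame of tray below 0.01 m and angle between cap's own z axis and vertical below 0.2 rad and linear speed of cap below 0.03 m/s), for 0.2 s.
At the end, for the whole second after the job is handed in: The plunger is still latched out (over 18 mm, knob past 0.5 rad); the cap stands at rest on the tray floor, upright within 0.2 rad; the gauge stands at rest in the head's slot, upright within 0.1 rad, its blade 27.5 mm or more below the mouth (30 is fully home). All released (value of joint plunger above 0.018 m and value of joint knob above 0.5 rad and x of cap in the frame of tray between -0.062 and 0.062 m and y of cap in the frame of tray between -0.052 and 0.052 m and z of cap in the frame of tray below 0.01 m and angle between cap's own z axis and vertical below 0.2 rad and linear speed of each of cap, gauge below 0.03 m/s and x of gauge in the frame of slot between -0.004 and 0.004 m and y of gauge in the frame of slot between -0.005 and 0.005 m and z of gauge in the frame of slot below -0.0275 m and angle between gauge's own z axis and vertical below 0.1 rad); the robot touches nothing.
It fails at once if the cap is dropped (falls free of the fingers faster than 0.6 m/s) (linear speed of cap above 0.6 m/s and contact force between the fingers and cap below 0.1 N).
It fails at once if the gauge is dropped (falls free of the fingers faster than 0.6 m/s) (linear speed of gauge above 0.6 m/s and contact force between the fingers and gauge below 0.1 N).
It fails at once if the oil filter, jar or wrench is shifted by more than 30 mm (distance of any of oil_filter, jar, wrench from where it was at the start of the episode above 0.03 m).
It also fails if it takes over 72 s, if anything falls off the work surface, if the arm or the gripper's body presses on something with over 40 N, if the wrist force passes 120 N, or if a joint passes its speed limit or range.

## Working session

There is one attempt and no reset: what is moved stays moved. The work goes in short steps, Python scripts to look and compute and a tool call to move; the robot and the scene stay as the last step left them, time stands still between calls to the robot, and variables do not carry over. Pictures are saved under pics/ and viewed, at most 13 in all, crops included, and the job is handed in when it is done.

Besides the shell and the picture viewer there is one more tool, called after "Emit:" as a command line: name --pt "numbers of a row" for each row, then --argument value for the rest. drive_tool: Moves the arm, as the interface text tells. Its arguments: {"type":"object","properties":{"dp":{"type":"array","items":{"type":"array","items":{"type":"number"}}},"turn":{"type":"array","items":{"type":"number"}},"gripper":{"type":"number"}},"required":["dp","turn"]}

```bash
ls; mkdir -p pics
python3 - <<'E'
from rig import telemetry, imaging
import cv2,numpy as np
s=telemetry.observe(); print({k:np.round(v,3).tolist() for k,v in s.items()})
for n in ("scene","side"):
    im=imaging.snapshot(n); cv2.imwrite(f"pics/{n}0.png",im)
    c=imaging.get_calibration(n); print(n,{k:np.round(v,4).tolist() for k,v in c.items()})
E
```

```text
pics
{'time': 0.0, 'joint_pos': [-1.422, 0.313, 1.498, 0.0, 1.331, -0.223], 'qd': [-0.0, 0.001, 0.002, 0.001, -0.0, 0.0], 'effort': [0.0, -40.221, -25.227, 0.069, 0.035, -0.0], 'tcp_pos': [0.191, -0.489, 0.252], 'ee_rot': [-0.001, 0.983, 0.185, 0.0], 'contact_force': [-0.403, 0.569, -0.23], 'torque': [0.081, 0.001, -0.027], 'finger_force': 0.0, 'finger_gap': 0.997}
scene {'intrinsics': [[402.1881, 0.0, 323.5119], [0.0, 402.1881, 195.0357], [0.0, 0.0, 1.0]], 'dist_coeffs': [0.026, 0.0, 0.0, 0.0, 0.0], 'eye': [1.2061, 0.1501, 0.9634], 'rotation': [-0.1965, 0.5851, 0.7469, -0.2472]}
side {'intrinsics': [[510.0095, 0.0, 315.0537], [0.0, 510.0095, 197.4745], [0.0, 0.0, 1.0]], 'dist_coeffs': [-0.1314, 0.0, 0.0, 0.0, 0.0], 'eye': [0.18, 0.7702, 0.8422], 'rotation': [0.1034, -0.2153, 0.8795, -0.4115]}
```

View pics/scene0.png

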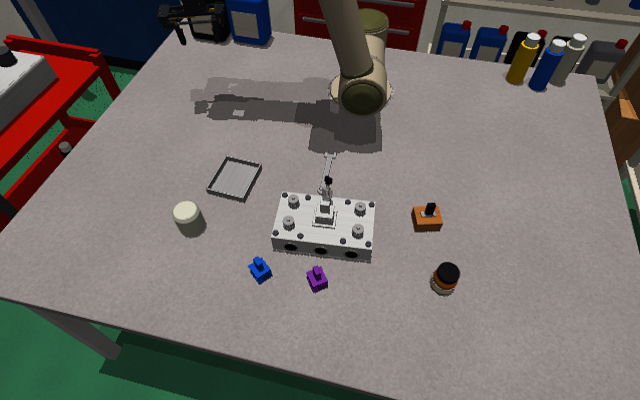

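View pics/side0.png

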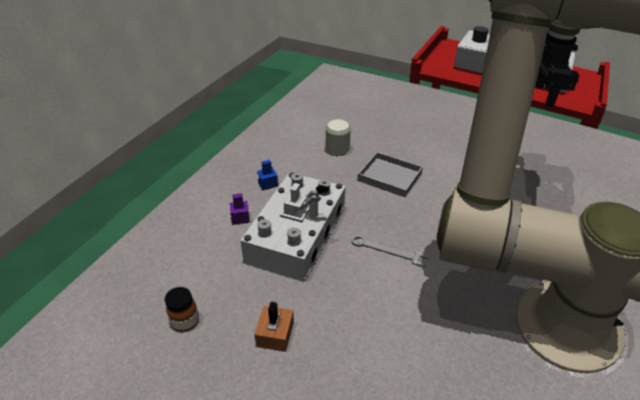

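The scene view shows the head's top at about (283,193)-(376,202)-(371,250)-(273,242), the plunger knob at (327,181), tray at (235,179), rest with gauge at (428,215), filter (187,218), jar (446,278), and blue/purple decoys. The side view shows the head's knob at about (323,187), tray (390,174), gauge handle (273,314), and wrench (358,240)-(425,262).

```bash
cat > h.py <<'E'
from rig import telemetry, imaging
import cv2,numpy as np
from scipy.spatial.transform import Rotation as R
def rot(q): return R.from_quat([q[1],q[2],q[3],q[0]]).as_matrix()
def ray(c,px):
    n=cv2.undistortPoints(np.float64(px).reshape(-1,1,2),np.array(c["intrinsics"]),np.array(c["dist_coeffs"])).reshape(-1,2)
    d=np.c_[n,np.ones(len(n))]@rot(c["rotation"]).T
    return np.array(c["eye"]),d/np.linalg.norm(d,axis=1)[:,None]
def plane(c,px,z):
    e,d=ray(c,px); return e+d*((z-e[2])/d[:,2])[:,None]
def tri(obs):  # [(calib,px)] -> point, residual
    A=np.zeros((3,3));b=np.zeros(3);L=[]
    for c,p in obs:
        e,d=ray(c,p);M=np.eye(3)-np.outer(d[0],d[0]);A+=M;b+=M@e;L.append((M,e))
    x=np.linalg.solve(A,b);return x,[round(float(np.linalg.norm(M@(x-e))),4) for M,e in L]
def proj(c,P):
    Rm=rot(c["rotation"]);rv=cv2.Rodrigues(Rm.T)[0];t=-Rm.T@np.array(c["eye"])
    return cv2.projectPoints(np.float64(P).reshape(-1,3),rv,t,np.array(c["intrinsics"]),np.array(c["dist_coeffs"]))[0].reshape(-1,2)
def cal(n):
    return imaging.get_calibration(n)
E
python3 - <<'E'
from h import *
np.set_printoptions(precision=4,suppress=True)
S=cal("scene");D=cal("side");W=cal("wrist")
print(plane(S,[(283,193),(376,202),(371,250),(273,242)],.07))
print("tray",plane(S,[(228,157),(262,164),(244,200),(207,192)],.024))
print("wr",plane(D,[(358,240),(425,262)],.005),plane(S,[(333,154)],.005))
for n,a,b in [("knob",(327,181),(323,187)),("gauge",(432,206),(273,308)),("fin",(324,206),(296,188)),("filter",(185,210),(338,127)),("jar",(447,268),(179,297))]:
    print(n,*tri([(S,a),(D,b)]))
print("wrist",W["eye"],rot(W["rotation"]).round(3),W["intrinsics"]); s=telemetry.observe();print(s["tcp_pos"],rot(s["ee_rot"]).round(3))
E
```

```text
[[ 0.5761 -0.1164  0.07  ]
 [ 0.5442  0.1399  0.07  ]
 [ 0.6947  0.1518  0.07  ]
 [ 0.732  -0.0947  0.07  ]]
tray [[ 0.4499 -0.3388  0.024 ]
 [ 0.4517 -0.2264  0.024 ]
 [ 0.5949 -0.2317  0.024 ]
 [ 0.5936 -0.3465  0.024 ]]
wr [[ 0.4889 -0.0273  0.005 ]
 [ 0.3263 -0.0316  0.005 ]] [[ 0.3406 -0.0263  0.005 ]]
knob [0.568  0.0047 0.1542] [0.0033, 0.0033]
gauge [0.5282 0.2859 0.082 ] [0.0025, 0.0025]
fin [0.6318 0.012  0.133 ] [0.0038, 0.0038]
filter [ 0.6975 -0.3512  0.0748] [0.0006, 0.0006]
jar [0.7034 0.3405 0.0755] [0.0022, 0.0022]
wrist [ 0.2561 -0.4631  0.3837] [[ 0.363 -0.896 -0.256]
 [-0.932 -0.349 -0.099]
 [-0.001  0.275 -0.961]] [[348.7402   0.     317.4898]
 [  0.     348.7402 207.7703]
 [  0.       0.       1.    ]]
[ 0.1907 -0.4889  0.2522] [[ 0.932  0.363 -0.   ]
 [ 0.363 -0.932  0.001]
 [ 0.    -0.001 -1.   ]]
```

Emit:
drive_tool --pt "0.034 -0.0196 -0.006" --pt "0.034 -0.0196 -0.006" --pt "0.034 -0.0196 -0.006" --pt "0.034 -0.0196 -0.006" --pt "0.034 -0.0196 -0.006" --pt "0.034 -0.0196 -0.006" --pt "0.034 -0.0196 -0.006" --pt "0.034 -0.0196 -0.006" --turn '[0,0,0,0,0,0,0,0]' --gripper 1.0

```text
time: 0.77
tcp_pos: [0.3879, -0.2424, 0.3009]
ee_rot: [-0.0, 0.983, 0.185, -0.0]
contact_force: [0.9, 0.0, 0.1]
finger_gap: 1.0
finger_force: 0.0
```

Emit:
drive_tool --pt "0.034 -0.0196 -0.006" --pt "0.034 -0.0196 -0.006" --pt "0.034 -0.0196 -0.006" --pt "0.034 -0.0196 -0.006" --pt "0.034 -0.0196 -0.006" --pt "0.03 -0.018 -0.006" --pt "0 0 0" --pt "0 0 0" --turn '[0,0,0,0,0,0,0.12,0.12]'

```text
time: 1.43
tcp_pos: [0.5321, -0.0618, 0.3363]
ee_rot: [-0.0, 0.998, 0.065, -0.0]
contact_force: [-0.4, -1.0, -0.5]
finger_gap: 1.001
finger_force: 0.0
```

```bash
cat >> h.py <<'E'
import json
def wshot(tag):
    c=cal("wrist"); im=imaging.snapshot("wrist"); cv2.imwrite(f"pics/{tag}.png",im)
    json.dump({k:np.array(v).tolist() for k,v in c.items()},open(f"pics/{tag}.json","w")); return c,im
def load(tag): return json.load(open(f"pics/{tag}.json")),cv2.imread(f"pics/{tag}.png")
E
python3 - <<'E'
from h import *
c,im=wshot("w1");print(np.round(telemetry.observe()["tcp_pos"],4), c["eye"])
cv2.imwrite("pics/w1b.png",cv2.resize(im,(800,500)))
E
```

```text
[ 0.5317 -0.0626  0.3362] [ 0.60177403 -0.05247001  0.46763174]
```

View pics/w1b.png

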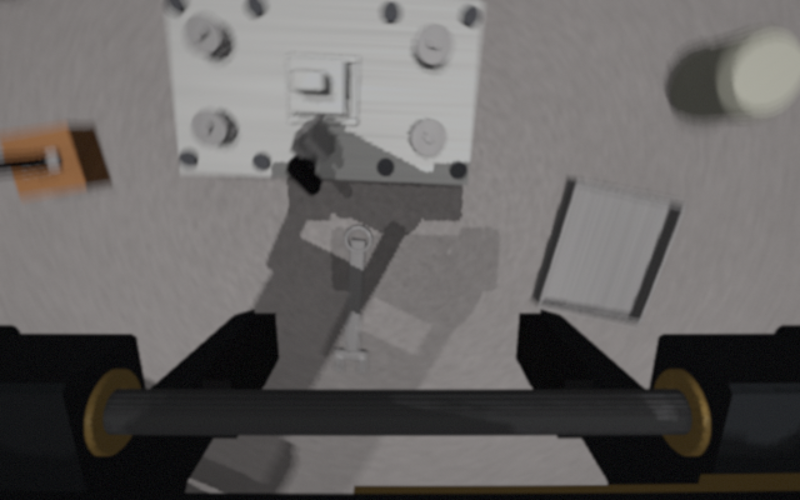

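Emit:
drive_tool --pt "0.02 -0.02 0" --pt "0.02 -0.02 0" --pt "0.01 -0.02 0" --pt "0 -0.02 0" --pt "0 -0.02 0" --pt "0 -0.01 0" --pt "0 0 0" --pt "0 0 0" --turn '[0,0,0,0,0,0,0,0]'

```text
time: 2.15
tcp_pos: [0.5664, 0.0517, 0.3367]
ee_rot: [0.0, 0.998, 0.067, -0.0]
contact_force: [-0.3, 0.0, 0.1]
finger_gap: 0.997
finger_force: 0.0
```

Run:
```python
from h import *
c,im=wshot("w2");print(np.round(telemetry.observe()["tcp_pos"],4), c["eye"])
cv2.imwrite("pics/w2b.png",cv2.resize(im[:, :],(800,500)))
```

```text
[0.5665 0.0512 0.3367] [0.63601655 0.06136869 0.46808453]
```

View pics/w2b.png

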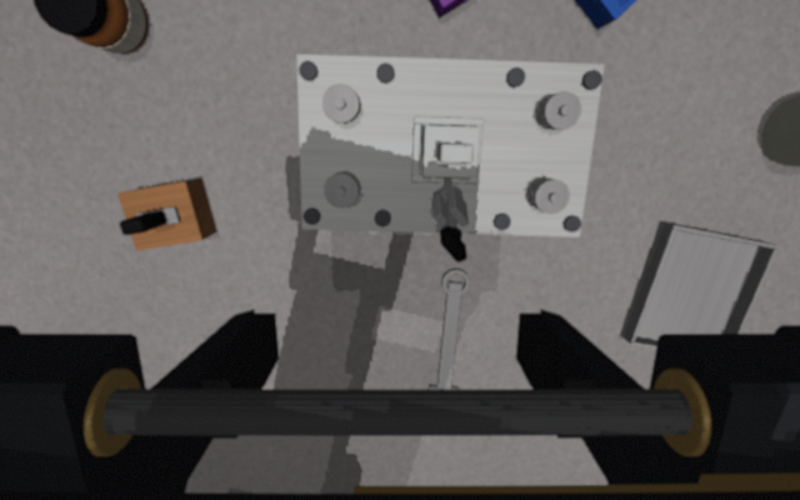

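In w1/w2 (800x500 scale) the head is fully seen with eight dark bolts (w2: (308,70)…(571,224)). The black knob is at (453,244) in w2 and (304,175) in w1, its bar leaning head +x/+y, so clockwise turns it through the upright plane. The tray is at lower right, and the rest with the gauge at (165,215) in w2.

Run:
```python
from h import *
np.set_printoptions(precision=4,suppress=True)
c1,i1=load("w1");c2,i2=load("w2")
def blobs(im,T,roi,a0,a1):
    x0,y0,x1,y1=[int(v/1.25) for v in roi]
    g=im[y0:y1,x0:x1].max(2); n,l,st,ce=cv2.connectedComponentsWithStats((g<T).astype(np.uint8))
    return [(ce[i]+[x0,y0],st[i,4]) for i in range(1,n) if a0<st[i,4]<a1]
# bolts: local dark threshold around guesses
def bolt(c,im,guess):
    o=[]
    for gx,gy in guess:
        gx,gy=gx/1.25,gy/1.25;r=11;x0,y0=int(gx-r),int(max(gy-r,0));p=im[y0:y0+2*r,x0:x0+2*r].max(2)
        t=(float(p.min())+np.percentile(p,60))/2; n,l,st,ce=cv2.connectedComponentsWithStats((p<t).astype(np.uint8))
        k=min(range(1,n),key=lambda i:np.hypot(*(ce[i]+[x0,y0]-[gx,gy]))-0.05*min(st[i,4],100)); o.append(ce[k]+[x0,y0])
    return np.array(o)
g2=[(308,70),(592,80),(571,224),(312,216),(385,72),(515,77),(502,222),(382,218)]
b2=bolt(c2,i2,g2);B=plane(c2,b2,.076);print("bolts w2\n",B[:,:2])
g1=proj(c1,B)*1.25; ok=[i for i in range(8) if g1[i,1]>10]
b1=bolt(c1,i1,g1[ok]);print("w1",ok,"\n",plane(c1,b1,.076)[:,:2])
print("tri z",[tri([(c1,b1[k]),(c2,b2[i])])[0][2].round(4) for k,i in enumerate(ok)])
cen=B.mean(0);L=B[[0,3,4,7]].mean(0)-B[[1,2,5,6]].mean(0);F=B[[0,1,4,5]].mean(0)-B[[2,3,6,7]].mean(0)
print("centre",cen,"yaw by y,x",np.arctan2(-L[0],L[1]),np.arctan2(F[1],F[0]))
k1=blobs(i1,26,(275,140,335,205),40,3000);k2=blobs(i2,26,(430,215,480,270),40,3000);print("knob",k1,k2)
print(tri([(c1,k1[0][0]),(c2,k2[0][0])]))
yaw=np.arctan2(-L[0],L[1]);Rz=R.from_euler('z',yaw).as_matrix()
print("pred knob",np.r_[cen[:2],0]+Rz@[-.065,0,.156])
```

```text
bolts w2
 [[ 0.678   0.1415]
 [ 0.7026 -0.0947]
 [ 0.5805 -0.1077]
 [ 0.5558  0.1288]
 [ 0.6846  0.0775]
 [ 0.6959 -0.0308]
 [ 0.5738 -0.0434]
 [ 0.5626  0.0646]]
w1 [1, 2, 3, 5, 6, 7] 
 [[ 0.7013 -0.099 ]
 [ 0.579  -0.1096]
 [ 0.5588  0.1271]
 [ 0.6958 -0.0349]
 [ 0.5737 -0.0456]
 [ 0.5643  0.0628]]
tri z [np.float64(0.0609), np.float64(0.0682), np.float64(0.0744), np.float64(0.0623), np.float64(0.0689), np.float64(0.0724)]
centre [0.6292 0.017  0.076 ] yaw by y,x 0.10381012156181588 0.10470137655950762
knob [(array([243.5266, 139.2794]), np.int32(433))] [(array([362.2312, 193.7087]), np.int32(333))]
(array([0.5661, 0.0096, 0.1526]), [0.0006, 0.0006])
pred knob [0.5646 0.0102 0.156 ]
```

Emit:
drive_tool --pt "0 0 0" --pt "0 0 0" --pt "0 0 0" --pt "0 0 0" --pt "0 0 0" --pt "-0.013 0.016 0.02" --pt "-0.013 0.016 0.03" --pt "0 0 0.03" --turn '[-0.1,-0.1,-0.1,-0.1,-0.11,0,0,0]' --gripper 0.6

```text
time: 2.87
tcp_pos: [0.5649, 0.0069, 0.2561]
ee_rot: [0.001, 0.949, 0.314, 0.001]
contact_force: [0.7, 0.6, -0.2]
finger_gap: 0.602
finger_force: 0.0
```

```bash
cat >> h.py <<'E'
def todo(p,yaw=None):
    s=telemetry.observe();M=rot(s["ee_rot"]);y=np.arctan2(M[1,0],M[0,0])
    print("tcp",np.round(s["tcp_pos"],4),"yaw",round(y,3),"dp",np.round(M.T@(np.array(p)-s["tcp_pos"]),4),"turn",None if yaw is None else round(y-yaw,3),"F",np.round(s["contact_force"],1),"tool",M[:,:2].T.round(3).tolist())
E
python3 - <<'E'
from h import *
todo([.565,.010,.156],.644)
E
```

```text
tcp [0.5649 0.0069 0.2561] yaw 0.639 dp [ 0.0018 -0.0026  0.1001] turn -0.005 F [ 0.7  0.6 -0.2] tool [[0.803, 0.596, 0.0], [0.596, -0.803, 0.002]]
```

Emit:
drive_tool --pt "0.002 -0.003 0.02" --pt "0 0 0.02" --pt "0 0 0.02" --pt "0 0 0.015" --pt "0 0 0.015" --pt "0 0 0.01" --pt "0 0 0" --pt "0 0 0" --turn '[0,0,0,0,0,0,0,0]'

```text
time: 3.53
tcp_pos: [0.5647, 0.0138, 0.1569]
ee_rot: [-0.0, 0.949, 0.315, -0.0]
contact_force: [-0.0, -0.2, 0.4]
finger_gap: 0.603
finger_force: 0.0
```

Run:
```python
from h import *
todo([.565,.010,.156],.644)
c,im=wshot("w3");cv2.imwrite("pics/w3b.png",cv2.resize(im,(800,500)))
print(proj(c,[[.565,.010,.155],[.565,.010,.163]])*1.25)
```

```text
tcp [0.5647 0.0138 0.1569] yaw 0.641 dp [-0.0021  0.0033  0.0009] turn -0.003 F [-0.  -0.2  0.4] tool [[0.801, 0.598, -0.0], [0.598, -0.801, -0.0]]
[[407.92788183 356.90591792]
 [408.53763811 369.0406801 ]]
```

View pics/w3b.png

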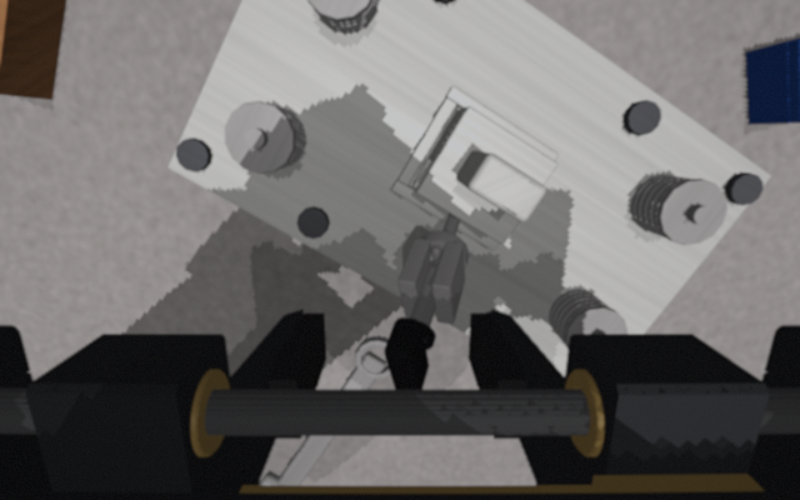

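The wing (388–433, 318–390) lies between the open jaws (325 and 470), about 3 mm right of their centre, so I correct by 3 mm along tool y and close.

Emit:
drive_tool --pt "-0.002 0.003 0" --pt "0 0 0" --pt "0 0 0" --pt "0 0 0" --pt "0 0 0" --pt "0 0 0" --pt "0 0 0" --pt "0 0 0" --turn '[0,0,0,0,0,0,0,0]'

```text
time: 4.25
tcp_pos: [0.5648, 0.011, 0.1567]
ee_rot: [0.0, 0.949, 0.315, 0.0]
contact_force: [-0.2, 0.9, -0.9]
finger_gap: 0.598
finger_force: 0.0
```

Emit:
drive_tool --pt "0 0 0" --pt "0 0 0" --pt "0 0 0" --pt "0 0 0" --pt "0 0 0" --pt "0 0 0" --pt "0 0 0" --pt "0 0 0" --turn '[0,0,0,0,0,0,0,0]' --gripper 0.0

```text
time: 4.92
tcp_pos: [0.5656, 0.0098, 0.157]
ee_rot: [0.001, 0.949, 0.315, 0.001]
contact_force: [4.2, -5.5, -1.7]
finger_gap: 0.162
finger_force: 28.6
```

Run:
```python
from h import *
s=telemetry.observe();print(s["contact_force"],s["finger_gap"],s["finger_force"])
a=np.array([-.571,-.060,.819]);todo(np.array(s["tcp_pos"])+a*.0255)
```

```text
[ 4.19111302 -5.53523631 -1.74828993] 0.1618764407362478 28.564519558785832
tcp [0.5656 0.0098 0.157 ] yaw 0.641 dp [-0.0126 -0.0074 -0.0209] turn None F [ 4.2 -5.5 -1.7] tool [[0.801, 0.598, 0.001], [0.598, -0.801, 0.003]]
```

Emit:
drive_tool --pt "-0.0018 -0.0011 -0.003" --pt "-0.0018 -0.0011 -0.003" --pt "-0.0018 -0.0011 -0.003" --pt "-0.0018 -0.0011 -0.003" --pt "-0.0018 -0.0011 -0.003" --pt "-0.0018 -0.0011 -0.003" --pt "-0.0018 -0.0011 -0.003" --pt "0 0 0" --turn '[0,0,0,0,0,0,0,0]'

```text
time: 5.58
tcp_pos: [0.551, 0.0083, 0.178]
ee_rot: [0.002, 0.949, 0.315, 0.001]
contact_force: [5.9, -7.2, -7.1]
finger_gap: 0.161
finger_force: 28.8
```

Run:
```python
from h import *
s=telemetry.observe();print(s["contact_force"],s["finger_gap"],s["finger_force"],s["tcp_pos"],(np.array(s["tcp_pos"])-[.5656,.0098,.157])@[-.571,-.060,.819])
c,im=wshot("w4");D=cal("side");S=cal("scene")
d=imaging.snapshot("side")
cv2.imwrite("pics/w4b.png",np.hstack([cv2.resize(im[200:400,180:480],(480,320)),cv2.resize(d[140:240,270:370],(320,320),interpolation=2)]))
```

```text
[ 5.86487005 -7.21562803 -7.08844527] 0.16072434034350302 28.83785291447566 [0.55102222 0.00825847 0.17803014] 0.025640088089990964
```

View pics/w4b.png

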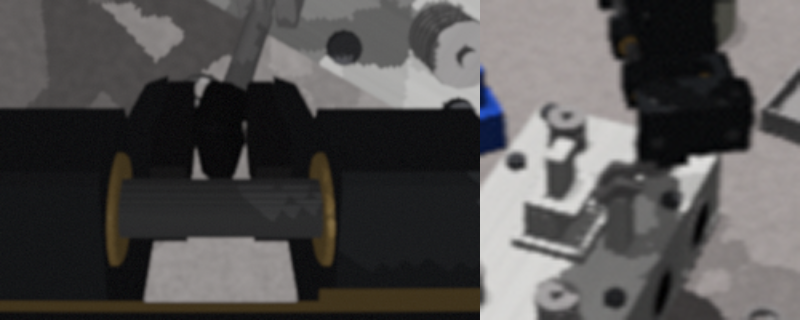

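The wing is still held in the jaws (left panel, (220,130)), 25.6 mm out. Now turning.

Emit:
drive_tool --pt "0 0 0" --pt "0 0 0" --pt "0 0 0" --pt "0 0 0" --pt "0 0 0" --pt "0 0 0" --pt "0 0 0" --pt "0 0 0" --turn '[0.08,0.08,0.08,0.08,0.08,0.08,0.08,0.08]'

```text
time: 6.35
tcp_pos: [0.5507, 0.0094, 0.1772]
ee_rot: [-0.0, 1.0, -0.001, 0.001]
contact_force: [6.8, 1.0, -6.9]
finger_gap: 0.127
finger_force: 30.1
```

Emit:
drive_tool --pt "0 0 0" --pt "0 0 0" --pt "0 0 0" --pt "0 0 0" --pt "0 0 0" --pt "0 0 0" --pt "0 0 0" --pt "0 0 0" --turn '[0.08,0.08,0.08,0.08,0.08,0.08,0.08,0.08]'

```text
time: 7.02
tcp_pos: [0.5509, 0.0106, 0.1774]
ee_rot: [-0.001, 0.949, -0.315, 0.001]
contact_force: [7.3, 7.1, -6.0]
finger_gap: 0.167
finger_force: 29.7
```

Emit:
drive_tool --pt "0 0 0" --pt "0 0 0" --pt "0 0 0" --pt "0.0005 -0.0007 0.0012" --pt "0.0005 -0.0007 0.0012" --pt "0 0 0" --pt "0 0 0" --pt "0 0 0" --turn '[0.08,0.08,0,0,0,0,0,0]'

```text
time: 7.68
tcp_pos: [0.5516, 0.011, 0.1768]
ee_rot: [-0.001, 0.922, -0.388, -0.0]
contact_force: [-6.7, 6.2, 13.7]
finger_gap: 0.182
finger_force: 30.0
```

Emit:
drive_tool --pt "0 0 0" --pt "0 0 0" --pt "0 0 0" --pt "0 0 0" --pt "0 0 0" --pt "0 0 0" --pt "0 0 0" --pt "0 0 0" --turn '[0,0,0,0,0,0,0,0]' --gripper 0.6

```text
time: 8.35
tcp_pos: [0.5518, 0.0098, 0.1752]
ee_rot: [0.0, 0.921, -0.389, -0.0]
contact_force: [-0.5, 0.0, 0.3]
finger_gap: 0.598
finger_force: 0.0
```

Emit:
drive_tool --pt "0 0 -0.01" --pt "0 0 -0.02" --pt "0 0 -0.03" --pt "0 0 -0.03" --pt "0 0 -0.03" --pt "0 0 0" --pt "0 0 0" --pt "0 0 0" --turn '[0,0,0,0,0,0,0,0]'

```text
time: 9.02
tcp_pos: [0.5515, 0.0098, 0.2949]
ee_rot: [0.0, 0.921, -0.389, -0.0]
contact_force: [-0.0, -0.5, 0.5]
finger_gap: 0.603
finger_force: 0.0
```

Run:
```python
from h import *
todo([.629,.017,.25],.104)
c,im=wshot("w5")
cv2.imwrite("pics/w5b.png",cv2.resize(im[:,:],(800,500)))
```

```text
tcp [0.5515 0.0098 0.2949] yaw -0.798 dp [ 0.049  -0.0605  0.0449] turn -0.902 F [-0.  -0.5  0.5] tool [[0.698, -0.716, -0.001], [-0.716, -0.698, 0.0]]
```

View pics/w5b.png

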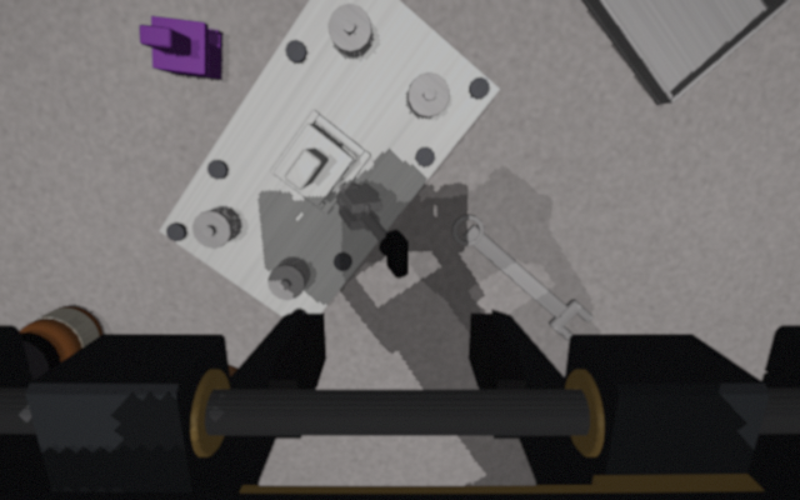

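The knob (396,253) has turned to the other side and stays out with the fingers off, its shaft visible. Next, the cap's fin at (307,166).

Run:
```python
from h import *
c5,_=load("w5");c2,_=load("w2");c3,_=load("w3")
print(proj(c5,[[.5524,.0087,.173],[.565,.010,.155]])*1.25)
print("fin",tri([(c5,(303/1.25,166/1.25)),(c2,(455/1.25,152/1.25)),(c3,(508/1.25,186/1.25))]))
```

```text
[[396.64658137 253.77228199]
 [381.04156453 234.45011054]]
fin (array([0.63021911, 0.01614375, 0.13709569]), [0.0005, 0.0009, 0.0005])
```

Emit:
drive_tool --pt "0 0 -0.01" --pt "0 0 0" --pt "0 0 0" --pt "0 0 0" --pt "0 0 0" --pt "0 0 0" --pt "0 0 0" --pt "0 0 0" --turn '[-0.11,-0.11,-0.11,-0.11,-0.11,-0.11,-0.11,-0.13]'

```text
time: 9.73
tcp_pos: [0.5515, 0.0098, 0.3041]
ee_rot: [-0.0, 0.999, 0.051, -0.001]
contact_force: [-0.7, -0.3, -1.0]
finger_gap: 0.598
finger_force: 0.0
```

Run:
```python
from h import *
todo([.629,.017,.2],.104)
```

```text
tcp [0.5515 0.0098 0.3041] yaw 0.102 dp [0.0781 0.0008 0.1039] turn -0.002 F [-0.7 -0.3 -1. ] tool [[0.995, 0.102, -0.002], [0.102, -0.995, -0.001]]
```

Emit:
drive_tool --pt "0.02 0 0.01" --pt "0.02 0 0.02" --pt "0.02 0 0.02" --pt "0.019 0.001 0.02" --pt "0 0 0.02" --pt "0 0 0" --pt "0 0 0" --pt "0 0 0" --turn '[0,0,0,0,0,0,0,0]'

```text
time: 10.4
tcp_pos: [0.6305, 0.0164, 0.2164]
ee_rot: [0.0, 0.999, 0.048, 0.0]
contact_force: [-0.0, -0.5, 0.8]
finger_gap: 0.594
finger_force: 0.0
```

Run:
```python
from h import *
todo([.630,.0163,.127],.104)
c,im=wshot("w6")
c2,_=load("w2")
# fin top: bright blob around prediction
print(proj(c,[[.63,.0163,.144]]))
```

```text
tcp [0.6305 0.0164 0.2164] yaw 0.097 dp [-0.0006  0.      0.0894] turn -0.007 F [-0.  -0.5  0.8] tool [[0.995, 0.097, 0.001], [0.097, -0.995, 0.0]]
[[317.93782217 227.23071666]]
```

Emit:
drive_tool --pt "0 0 0.02" --pt "0 0 0.02" --pt "0 0 0.02" --pt "0 0 0.015" --pt "0 0 0.0145" --pt "0 0 0" --pt "0 0 0" --pt "0 0 0" --turn '[-0.007,0,0,0,0,0,0,0]'

```text
time: 11.12
tcp_pos: [0.6312, 0.0163, 0.1277]
ee_rot: [0.0, 0.999, 0.052, 0.001]
contact_force: [0.2, 0.3, 0.7]
finger_gap: 0.603
finger_force: 0.0
```

Emit:
drive_tool --pt "0 0 0" --pt "0 0 0" --pt "0 0 0" --pt "0 0 0" --pt "0 0 0" --pt "0 0 0" --pt "0 0 0" --pt "0 0 0" --turn '[0,0,0,0,0,0,0,0]' --gripper 0.0

```text
time: 11.78
tcp_pos: [0.6306, 0.0165, 0.1261]
ee_rot: [0.0, 0.999, 0.052, 0.0]
contact_force: [-0.9, 0.9, 2.1]
finger_gap: 0.269
finger_force: 30.0
```

Emit:
drive_tool --pt "0 0 -0.005" --pt "0 0 -0.01" --pt "0 0 -0.015" --pt "0 0 -0.02" --pt "0 0 -0.02" --pt "0 0 -0.02" --pt "0 0 -0.02" --pt "0 0 0" --turn '[0,0,0,0,0,0,0,0]'

```text
time: 12.45
tcp_pos: [0.6317, 0.0163, 0.2407]
ee_rot: [0.001, 0.999, 0.052, 0.004]
contact_force: [0.4, 0.5, 0.3]
finger_gap: 0.271
finger_force: 30.0
```

Run:
```python
from h import *
np.set_printoptions(precision=4,suppress=True)
S=cal("scene");im=imaging.snapshot("scene")
todo([.52,-.285,.237],0.0)
c1,i1=load("w1");c2,i2=load("w2")
print("tray w1",plane(c1,np.array([(568,178),(681,207),(637,319),(536,302)])/1.25,.024),"\nw2",plane(c2,np.array([(660,222),(775,246)])/1.25,.024))
d=imaging.snapshot("side")
cv2.imwrite("pics/s7.png",np.hstack([cv2.resize(im[120:260,200:400],(400,280)),cv2.resize(d[110:250,240:440],(400,280))]))
```

```text
tcp [0.6311 0.0164 0.2379] yaw 0.104 dp [-0.1417  0.2882  0.0007] turn 0.104 F [ 0.1 -0.6 -1.6] tool [[0.995, 0.104, 0.004], [0.104, -0.995, 0.001]]
tray w1 [[ 0.5828 -0.2288  0.024 ]
 [ 0.5694 -0.3517  0.024 ]
 [ 0.4422 -0.3413  0.024 ]
 [ 0.4476 -0.2255  0.024 ]] 
w2 [[ 0.5867 -0.2216  0.024 ]
 [ 0.5782 -0.3521  0.024 ]]
```

View pics/s7.png

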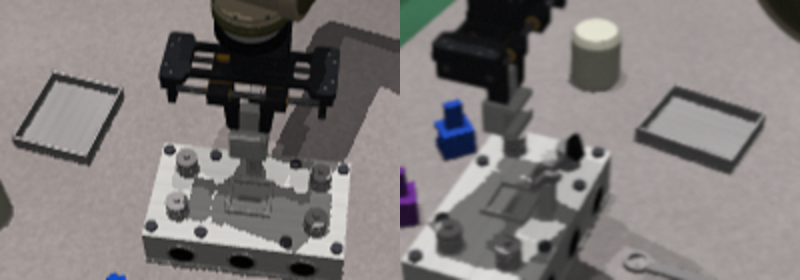

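Emit:
drive_tool --pt "0 0.02 0" --pt "0 0.036 0" --pt "0 0.036 0" --pt "0 0.036 0" --pt "0 0.036 0" --pt "0 0.036 0" --pt "0 0.036 0" --pt "0 0.036 0" --turn '[0,0,0,0,0,0,0,0]'

```text
time: 13.22
tcp_pos: [0.6582, -0.2557, 0.2338]
ee_rot: [-0.001, 0.999, 0.052, -0.001]
contact_force: [1.3, 0.7, -2.2]
finger_gap: 0.273
finger_force: 30.0
```

Emit:
drive_tool --pt "-0.02 0.01 0" --pt "-0.03 0.006 0" --pt "-0.03 0 0.01" --pt "-0.03 0 0.01" --pt "-0.03 0 0.02" --pt "-0.005 0 0.02" --pt "0 0 0.02" --pt "0 0 0" --turn '[0,0,0,0,0,0,0,0]'

```text
time: 13.88
tcp_pos: [0.5138, -0.2838, 0.151]
ee_rot: [-0.003, 0.999, 0.051, -0.003]
contact_force: [-0.1, -0.4, -2.0]
finger_gap: 0.271
finger_force: 30.0
```

Run:
```python
from h import *
todo([.516,-.286,.0605],0.1)
c,im=wshot("w8"); print(proj(c,[[.516,-.286,.024]])*1.25)
```

```text
tcp [ 0.5138 -0.2838  0.151 ] yaw 0.103 dp [0.0025 0.003  0.0904] turn 0.003 F [-0.1 -0.4 -2. ] tool [[0.995, 0.103, -0.006], [0.103, -0.995, -0.006]]
[[402.58899458 249.71507846]]
```

Emit:
drive_tool --pt "0.002 0.003 0.02" --pt "0 0 0.02" --pt "0 0 0.02" --pt "0 0 0.012" --pt "0 0 0.007" --pt "0 0 0.004" --pt "0 0 0.003" --pt "0 0 0.002" --turn '[0,0,0,0,0,0,0,0]'

```text
time: 14.6
tcp_pos: [0.5188, -0.2881, 0.0684]
ee_rot: [0.0, 0.999, 0.052, 0.0]
contact_force: [0.4, -0.0, -1.3]
finger_gap: 0.269
finger_force: 30.0
```

Emit:
drive_tool --pt "0 0 0.001" --pt "0 0 0.001" --pt "0 0 0.001" --pt "0 0 0.001" --pt "0 0 0" --pt "0 0 0" --pt "0 0 0" --pt "0 0 0" --turn '[0,0,0,0,0,0,0,0]'

```text
time: 15.27
tcp_pos: [0.5185, -0.2878, 0.0639]
ee_rot: [0.0, 0.999, 0.052, 0.0]
contact_force: [0.2, -0.6, -1.5]
finger_gap: 0.27
finger_force: 30.0
```

Emit:
drive_tool --pt "0 0 0.001" --pt "0 0 0.001" --pt "0 0 0.001" --pt "0 0 0.001" --pt "0 0 0" --pt "0 0 0" --pt "0 0 0" --pt "0 0 0" --turn '[0,0,0,0,0,0,0,0]'

```text
time: 15.93
tcp_pos: [0.5185, -0.2878, 0.0601]
ee_rot: [0.0, 0.999, 0.052, 0.0]
contact_force: [0.1, 1.5, 3.1]
finger_gap: 0.269
finger_force: 30.0
```

Contact is felt, so I release and go up.

Emit:
drive_tool --pt "0 0 0" --pt "0 0 0" --pt "0 0 0" --pt "0 0 0" --pt "0 0 0" --pt "0 0 0" --pt "0 0 0" --pt "0 0 0" --turn '[0,0,0,0,0,0,0,0]' --gripper 0.6

```text
time: 16.6
tcp_pos: [0.5185, -0.2878, 0.0598]
ee_rot: [-0.0, 0.999, 0.052, -0.0]
contact_force: [0.4, 0.4, -0.1]
finger_gap: 0.599
finger_force: 0.0
```

Emit:
drive_tool --pt "0 0 -0.015" --pt "0 0 -0.035" --pt "0 0 -0.04" --pt "0 0 -0.04" --pt "0 0 -0.04" --pt "0 0 -0.04" --pt "0 0 -0.03" --pt "0 0 0" --turn '[0,0,0,0,0,0,0,0]'

```text
time: 17.27
tcp_pos: [0.5195, -0.2886, 0.3068]
ee_rot: [0.004, 0.999, 0.052, 0.004]
contact_force: [0.4, -0.4, 0.2]
finger_gap: 0.6
finger_force: 0.0
```

Run:
```python
from h import *
np.set_printoptions(precision=4,suppress=True)
c,im=wshot("w9")
print(proj(c,[[.5185,-.2878,.078],[.5185,-.2878,.004]]))
todo([.58,.017,.32],.104)
c2,i2=load("w2")
m=cv2.inRange(cv2.cvtColor(i2,cv2.COLOR_BGR2HSV),(5,100,60),(20,255,255));m[250:]=0
n,l,st,ce=cv2.connectedComponentsWithStats(m);k=[(ce[i],st[i]) for i in range(1,n) if st[i,4]>300];print(k)
print("rest top approx",plane(c2,np.array([(120,192),(189,180),(203,240),(136,250)])/1.25,.04))
```

```text
[[315.0587 180.2444]
 [314.9527 168.9643]]
tcp [ 0.519  -0.2882  0.303 ] yaw 0.104 dp [ 0.0924 -0.2972 -0.018 ] turn -0.0 F [-0.2 -0.2 -0.6] tool [[0.995, 0.104, 0.004], [0.104, -0.995, 0.005]]
[(array([86.2415, 20.2094]), array([ 60,   0,  38,  37, 468], dtype=int32)), (array([130.3154, 171.3332]), array([  95,  145,   68,   55, 2080], dtype=int32))]
rest top approx [[0.5473 0.324  0.04  ]
 [0.5679 0.2562 0.04  ]
 [0.5093 0.2419 0.04  ]
 [0.4897 0.31   0.04  ]]
```

Emit:
drive_tool --pt "0 -0.02 0" --pt "0.01 -0.04 0" --pt "0.01 -0.04 0" --pt "0.01 -0.04 0" --pt "0.01 -0.04 0" --pt "0.01 -0.04 0" --pt "0.01 -0.038 0" --pt "0.01 -0.03 0" --turn '[0,0,0,0,0,0,0,0]'

```text
time: 17.98
tcp_pos: [0.5577, 0.0088, 0.2986]
ee_rot: [-0.0, 0.999, 0.052, -0.001]
contact_force: [0.3, -0.2, 0.0]
finger_gap: 0.604
finger_force: 0.0
```

Emit:
drive_tool --pt "0.01 -0.01 0.01" --pt "0.01 0 0.02" --pt "0 0 0.02" --pt "0 0 0" --pt "0 0 0" --pt "0 0 0" --pt "0 0 0" --pt "0 0 0" --turn '[0,0,0,0,0,0,0,0]'

```text
time: 18.65
tcp_pos: [0.5773, 0.0177, 0.2509]
ee_rot: [0.0, 0.999, 0.052, 0.001]
contact_force: [-0.7, 0.0, 0.4]
finger_gap: 0.597
finger_force: 0.0
```

Run:
```python
from h import *
c,im=wshot("w10");todo([.63,.0165,.25],.104)
p=proj(c,[.6295,.0165,.07])[0];print(p)
x,y=int(p[0]),int(p[1]);a=cv2.resize(im[y-50:y+50,x-50:x+50],(500,500))
c9,i9=load("w9");b=cv2.resize(i9[100:250,240:390],(300,300));b=np.vstack([b,np.zeros((200,300,3),np.uint8)])
print(x,y);cv2.imwrite("pics/w10b.png",np.hstack([a,b]))
```

```text
tcp [0.5772 0.0177 0.2507] yaw 0.104 dp [0.0524 0.0067 0.0008] turn -0.0 F [ 0.2 -0.1 -0.4] tool [[0.995, 0.103, 0.001], [0.103, -0.995, 0.0]]
[325.10300866 130.26458289]
325 130
```

View pics/w10b.png

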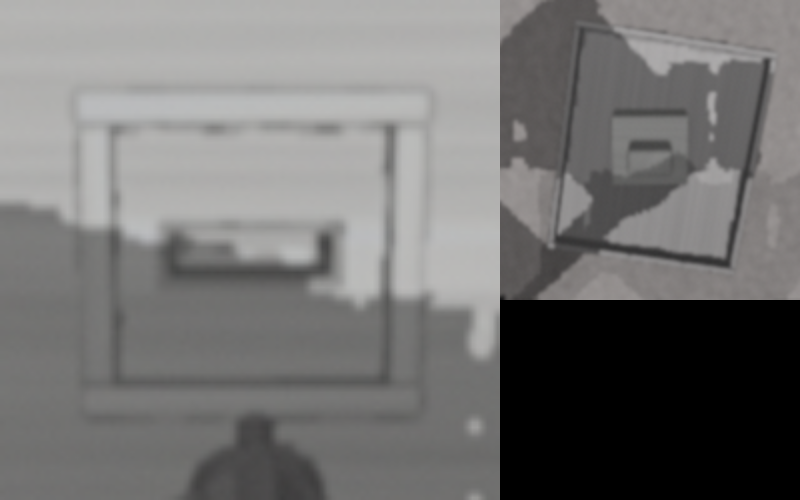

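The slot mouth spans (160–345, 222–285) in the left crop, centre (252,253), within 0.3 px of the predicted point. On the right the cap stands upright in the tray.

Emit:
drive_tool --pt "0 -0.02 -0.01" --pt "-0.01 -0.04 -0.01" --pt "-0.012 -0.04 0" --pt "-0.012 -0.04 0" --pt "-0.012 -0.04 0" --pt "-0.012 -0.04 0" --pt "-0.01 -0.03 0" --pt "-0.005 -0.011 0" --turn '[0,0,0,0,0,0,0,0]'

```text
time: 19.37
tcp_pos: [0.4761, 0.2721, 0.2703]
ee_rot: [-0.0, 0.999, 0.054, 0.0]
contact_force: [-0.5, 0.3, -0.7]
finger_gap: 0.602
finger_force: 0.0
```

Emit:
drive_tool --pt "0 0 0" --pt "0 0 0" --pt "0 0 0" --pt "0 0 0" --pt "0 0 0" --pt "0 0 0" --pt "0 0 0" --pt "0 0 0" --turn '[-0.085,-0.085,0,0,0,0,0,0]'

```text
time: 20.03
tcp_pos: [0.4779, 0.2687, 0.2696]
ee_rot: [-0.0, 0.991, 0.136, -0.0]
contact_force: [0.3, 0.0, 0.8]
finger_gap: 0.595
finger_force: 0.0
```

Run:
```python
from h import *
np.set_printoptions(precision=4,suppress=True)
c10,_=load("w10");print("slot",plane(c10,[(325.3,130.55)],.07))
c,im=wshot("w11");todo([.478,.270,.27],.27)
hsv=cv2.cvtColor(im,cv2.COLOR_BGR2HSV)
m=cv2.inRange(hsv,(5,100,40),(20,255,255));m[250:]=0
n,l,st,ce=cv2.connectedComponentsWithStats(m);i=1+np.argmax(st[1:,4]);print("rest",st[i],ce[i])
x,y=[int(v) for v in proj(c,[.528,.284,.09])[0]];print(x,y)
cv2.imwrite("pics/w11b.png",cv2.resize(im[y-60:y+60,x-60:x+60],(600,600)))
```

```text
slot [[0.6293 0.0163 0.07  ]]
tcp [0.4779 0.2688 0.2697] yaw 0.273 dp [ 0.0004 -0.0011 -0.0003] turn 0.003 F [ 0.2 -0.1  0.7] tool [[0.963, 0.27, -0.0], [0.27, -0.963, 0.0]]
rest [ 280   96   69   61 3320] [314.453  125.5536]
316 129
```

View pics/w11b.png

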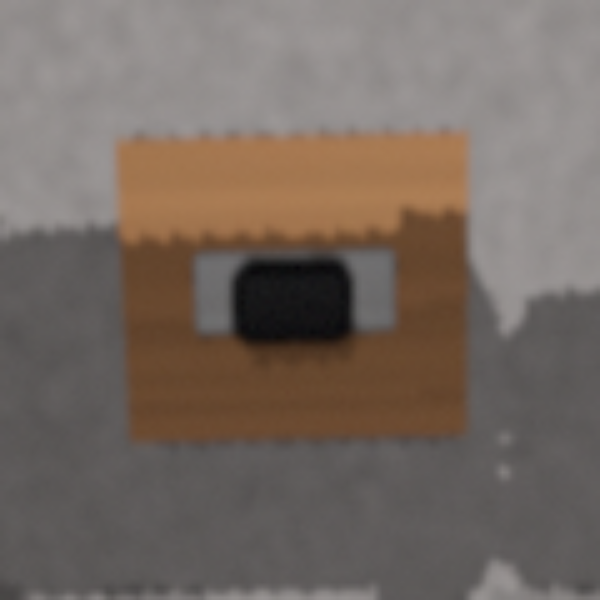

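The shoulder spans (195–395, 250–333) and the handle (233–353, 258–342) in the crop; edges are level to about 0.01–0.02 rad, so the yaw is about 0.28.

Run:
```python
from h import *
np.set_printoptions(precision=4,suppress=True)
c,im=load("w11");c2,_=load("w2")
g=plane(c,[(256+295/5-.4,69+291.5/5-.4)],.046)[0];print("shoulder",g,"handle",plane(c,[(256+293/5-.4,69+298/5-.4),(256+293/5-.4,69+300/5-.4)],[.09,.068]))
print("shoulder tri",tri([(c,(314.6,126.9)),(c2,(170/1.25,216/1.25))]))
todo([g[0],g[1],.073],.28)
```

```text
shoulder [0.5275 0.2858 0.046 ] handle [[0.5285 0.2861 0.09  ]
 [0.527  0.2859 0.068 ]]
shoulder tri (array([0.5254, 0.2854, 0.0197]), [0.0008, 0.0008])
tcp [0.4779 0.2688 0.2697] yaw 0.273 dp [ 0.0523 -0.0031  0.1967] turn -0.007 F [ 0.2 -0.1  0.7] tool [[0.963, 0.27, -0.0], [0.27, -0.963, 0.0]]
```

Emit:
drive_tool --pt "0.02 -0.003 0" --pt "0.02 0 0.02" --pt "0.0123 0 0.03" --pt "0 0 0.03" --pt "0 0 0.03" --pt "0 0 0.01" --pt "0 0 0" --pt "0 0 0" --turn '[-0.007,0,0,0,0,0,0,0]'

```text
time: 20.75
tcp_pos: [0.5278, 0.2863, 0.1508]
ee_rot: [-0.0, 0.99, 0.14, 0.001]
contact_force: [-0.2, -0.2, 1.2]
finger_gap: 0.603
finger_force: 0.0
```

Run:
```python
from h import *
todo([.5275,.2858,.068],.28)
```

```text
tcp [0.5278 0.2863 0.1508] yaw 0.281 dp [-0.0005  0.0004  0.0828] turn 0.001 F [-0.2 -0.2  1.2] tool [[0.961, 0.277, 0.001], [0.277, -0.961, -0.0]]
```

Emit:
drive_tool --pt "0 0 0.02" --pt "0 0 0.02" --pt "0 0 0.02" --pt "0 0 0.012" --pt "0 0 0.01" --pt "0 0 0" --pt "0 0 0" --pt "0 0 0" --turn '[0,0,0,0,0,0,0,0]'

```text
time: 21.42
tcp_pos: [0.528, 0.2864, 0.0691]
ee_rot: [-0.0, 0.99, 0.14, 0.001]
contact_force: [0.4, -0.1, -0.1]
finger_gap: 0.6
finger_force: 0.0
```

Emit:
drive_tool --pt "0 0 0" --pt "0 0 0" --pt "0 0 0" --pt "0 0 0" --pt "0 0 0" --pt "0 0 0" --pt "0 0 0" --pt "0 0 0" --turn '[0,0,0,0,0,0,0,0]' --gripper 0.0

```text
time: 22.08
tcp_pos: [0.5274, 0.2861, 0.0678]
ee_rot: [0.0, 0.99, 0.14, 0.0]
contact_force: [-1.2, -1.6, 1.1]
finger_gap: 0.244
finger_force: 30.0
```

Emit:
drive_tool --pt "0 0 -0.005" --pt "0 0 -0.01" --pt "0 0 -0.015" --pt "0 0 -0.02" --pt "0 0 -0.03" --pt "0 0 -0.03" --pt "0 0 -0.03" --pt "0 0 0" --turn '[0,0,0,0,0,0,0,0]'

```text
time: 22.75
tcp_pos: [0.5291, 0.2868, 0.2147]
ee_rot: [-0.001, 0.99, 0.14, 0.005]
contact_force: [0.1, -0.8, 0.3]
finger_gap: 0.248
finger_force: 30.0
```

Run:
```python
from h import *
todo([.6295,.0166,.2],.104)
```

```text
tcp [0.5291 0.2868 0.2147] yaw 0.281 dp [0.0214 0.2875 0.0149] turn 0.177 F [ 0.1 -0.8  0.3] tool [[0.961, 0.277, 0.011], [0.277, -0.961, -0.0]]
```

Emit:
drive_tool --pt "0 0.02 0" --pt "0.003 0.04 0" --pt "0.003 0.04 0" --pt "0.003 0.04 0" --pt "0.003 0.04 0" --pt "0.003 0.04 0" --pt "0.003 0.037 0" --pt "0.003 0.03 0" --turn '[0,0,0,0,0,0,0,0]'

```text
time: 23.42
tcp_pos: [0.6274, 0.0134, 0.2077]
ee_rot: [0.0, 0.99, 0.139, -0.0]
contact_force: [-0.2, -0.8, -0.8]
finger_gap: 0.245
finger_force: 30.0
```

Emit:
drive_tool --pt "0 0 0" --pt "0 0 0" --pt "0 0 0" --pt "0 0 0" --pt "0 0 0" --pt "0 0 0" --pt "0 0 0" --pt "0 0 0" --turn '[0.06,0.06,0.057,0,0,0,0,0]'

```text
time: 24.08
tcp_pos: [0.627, 0.0163, 0.2077]
ee_rot: [-0.0, 0.999, 0.052, -0.0]
contact_force: [-0.0, 0.4, -1.0]
finger_gap: 0.247
finger_force: 30.0
```

Run:
```python
from h import *
todo([.6295,.0166,.135],.104)
```

```text
tcp [0.627  0.0163 0.2077] yaw 0.105 dp [0.0025 0.     0.0727] turn 0.001 F [-0.   0.4 -1. ] tool [[0.995, 0.105, -0.0], [0.105, -0.995, -0.0]]
```

Emit:
drive_tool --pt "0.0025 0 0.015" --pt "0 0 0.02" --pt "0 0 0.02" --pt "0 0 0.01" --pt "0 0 0.006" --pt "0 0 0" --pt "0 0 0" --pt "0 0 0" --turn '[0,0,0,0,0,0,0,0]'

```text
time: 24.75
tcp_pos: [0.63, 0.0164, 0.1379]
ee_rot: [0.0, 0.999, 0.052, 0.001]
contact_force: [0.3, -0.2, -0.6]
finger_gap: 0.25
finger_force: 30.0
```

Run:
```python
from h import *
todo([.6295,.0166,.098],.104)
```

```text
tcp [0.63   0.0164 0.1379] yaw 0.104 dp [-0.0006 -0.0003  0.0399] turn -0.0 F [ 0.3 -0.2 -0.6] tool [[0.995, 0.104, 0.002], [0.104, -0.995, 0.001]]
```

Emit:
drive_tool --pt "-0.0005 0 0.002" --pt "0 0 0.002" --pt "0 0 0.002" --pt "0 0 0.002" --pt "0 0 0.002" --pt "0 0 0.002" --pt "0 0 0.002" --pt "0 0 0" --turn '[0,0,0,0,0,0,0,0]'

```text
time: 25.42
tcp_pos: [0.6288, 0.0164, 0.1221]
ee_rot: [-0.0, 0.999, 0.052, -0.0]
contact_force: [0.4, 0.1, -0.3]
finger_gap: 0.244
finger_force: 30.0
```

The blade is about 6 mm into the mouth with no contact force; continuing.

Emit:
drive_tool --pt "0 0 0.003" --pt "0 0 0.003" --pt "0 0 0.003" --pt "0 0 0.003" --pt "0 0 0.003" --pt "0 0 0.003" --pt "0 0 0.002" --pt "0 0 0" --turn '[0,0,0,0,0,0,0,0]'

```text
time: 26.08
tcp_pos: [0.6288, 0.0164, 0.1021]
ee_rot: [-0.0, 0.999, 0.052, -0.0]
contact_force: [-0.6, 0.3, -1.9]
finger_gap: 0.246
finger_force: 30.0
```

Emit:
drive_tool --pt "0 0 0.001" --pt "0 0 0.001" --pt "0 0 0.001" --pt "0 0 0.001" --pt "0 0 0" --pt "0 0 0" --pt "0 0 0" --pt "0 0 0" --turn '[0,0,0,0,0,0,0,0]'

```text
time: 26.75
tcp_pos: [0.6291, 0.0164, 0.0988]
ee_rot: [0.0, 0.999, 0.052, 0.0]
contact_force: [0.6, 0.2, -1.0]
finger_gap: 0.247
finger_force: 30.0
```

Emit:
drive_tool --pt "0 0 0.001" --pt "0 0 0.0005" --pt "0 0 0" --pt "0 0 0" --pt "0 0 0" --pt "0 0 0" --pt "0 0 0" --pt "0 0 0" --turn '[0,0,0,0,0,0,0,0]'

```text
time: 27.42
tcp_pos: [0.6292, 0.0164, 0.0978]
ee_rot: [0.0, 0.999, 0.052, 0.0]
contact_force: [-1.7, 0.7, 5.1]
finger_gap: 0.247
finger_force: 30.0
```

Emit:
drive_tool --pt "0 0 0" --pt "0 0 0" --pt "0 0 0" --pt "0 0 0" --pt "0 0 0" --pt "0 0 0" --pt "0 0 0" --pt "0 0 0" --turn '[0,0,0,0,0,0,0,0]' --gripper 0.6

```text
time: 28.08
tcp_pos: [0.629, 0.0164, 0.0971]
ee_rot: [-0.0, 0.999, 0.052, -0.0]
contact_force: [0.4, -1.2, -0.1]
finger_gap: 0.596
finger_force: 0.0
```

Emit:
drive_tool --pt "0 0 -0.01" --pt "0 0 -0.03" --pt "0 0 -0.03" --pt "0 0 -0.03" --pt "0 0 -0.03" --pt "0 0 -0.03" --pt "0 0 0" --pt "0 0 0" --turn '[0,0,0,0,0,0,0,0]'

```text
time: 28.75
tcp_pos: [0.6294, 0.0164, 0.2594]
ee_rot: [0.0, 0.999, 0.052, 0.002]
contact_force: [-0.2, -0.2, -0.6]
finger_gap: 0.601
finger_force: 0.0
```

Run:
```python
from h import *
c,im=wshot("w12");a=imaging.snapshot("scene");d=imaging.snapshot("side")
cv2.imwrite("pics/end.png",np.hstack([cv2.resize(a[140:270,190:390],(400,260)),cv2.resize(d[130:260,230:430],(400,260))]))
```

```text
(no output)
```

View pics/end.png

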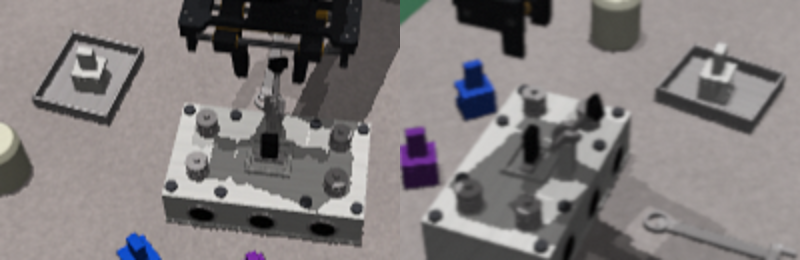

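The cap is upright in the tray ((88,70) left, (715,75) right), the gauge sits in the slot at (270,148), and the knob at (277,65) is still out. Handing in.

```bash
python3 -c "
from rig import robot;print(robot.sign_off())"
```

```text
the job is handed in; nothing more can be done
None
```

The job is handed in at about 29 s on the robot's clock: plunger latched out, cap upright in the tray, gauge fully home in the slot, gripper clear of everything; `sign_off()` returned no verdict.

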